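# Hang a vial carrier on the inspection rail and slide it into the lamp's detent

### The job

For a clarity check, pick up the vial carrier and hook it onto the inspection rail, fully down, about 10 cm to one side of the lamp's sprung ball (either side, wherever the rail has room). Slide it along the rail until the ball clicks into the notch under its roof in front of the lamp, and finish still gripping the carrier there, at rest on the rail. Keep the vial upright and do not knock over or push away the other bottles and vessels.

Things in the scene. Friction and masses are not known exactly. Their poses are not given: they have to be found in the camera images.
- carrier: Loose bright-steel C-shaped vial carrier, about 0.5 kg, 150 mm tall, standing on its foot plate (5 mm thick, x -29 to +22, y -25 to +25 mm). Origin: underside of the foot, below the grip tab; z up. Open side +x, which points away from the robot within 0.5 rad; back -x: two 6 mm upright rods at x -29 to -23, y +-21. To hook it on, bring the open side over the rail.
- vial_top (a point): On the carrier at (0, 0, 56 mm): top of the black cap of the amber vial (26 mm diameter) fixed upright on the foot. It must pass below the rail: with the roof underside 10 to 24 mm above the rail top, move the carrier in its +x from at least 35 mm short of its seat until over the rail, then lower it.
- carrier_seat (a point): On the carrier at (0, 0, 100 mm): middle of the roof underside, which sits on the rail top. Roof: x -29 to +16, y -28 to +28, z 100 to 110 mm. Cheeks at x +-14 hang 8 mm below it, 24 mm apart inside, astride the 20 mm rail. A notch for the ball, 18 mm wide (y -9 to +9), 6 mm deep, crosses the roof underside here.
- carrier_tab (a point): On the carrier at (0, 0, 133 mm): grip point in its black grip tab, an upright block 14 mm thick (along the carrier's y), 30 mm wide (x), from z = 110 to 150 mm above the foot. Grip from above, closing along the carrier's y. Seated on the rail, this point is 183 mm above the table.
- station: Fixed stand with a straight aluminium rail along its y, 400 mm long, 20 mm wide, 18 mm high, top 150 mm above the table; posts 16 mm square at y +-190 on 80 x 50 mm feet, end stops at y +-200 rise 12 mm over the rail. Origin on the table under the rail's middle; +x away from the robot, yaw within 0.15 rad. The carrier's middle fits within 160 mm of the middle.
- rail_mid (a point): Centre of the rail's top face, 150 mm above the table; axes as the station's.
- notch (a point): On the rail's top face and centre line where the sprung ball stands (the detent), 150 mm above the table, within 90 mm of the rail's middle; axes as the station's, y along the rail. The white lamp box (50 x 90 mm, 104 mm high, near face 47 mm beyond the rail's centre line) stands behind it, centred on the ball, and holds it by a dark bracket.
- ball (a joint): How far the 20 mm steel ball is pressed into the rail, m: 0 = up, 4 mm proud of the rail (free, or in the carrier's notch), 0.004 = pressed flush by the roof. Spring 2.4 N at 0, 4 N at 0.004; low friction. The roof presses it over about 19 mm of travel: resists with 3 to 6 N as it meets the ball, little then (smooth rail, drag 1 to 2 N), and pulls in at the notch.
- amber_bottle: bystander: small amber dropper bottle, 32 mm diameter, 102 mm tall with its black dropper; origin at the centre of its underside
- clear_bottle: bystander: small clear dropper bottle, 36 mm diameter, 102 mm tall; origin at the centre of its underside
- amber_bottle2: bystander: second amber dropper bottle, 32 mm diameter, 102 mm tall; origin at the centre of its underside
- beaker: bystander: open glass beaker, 60 mm diameter, 75 mm tall; origin at the centre of its underside
- paper_cup: bystander: brown paper cup, 80 mm diameter, 100 mm tall; origin at the centre of its underside
- candle_jar: bystander: white ceramic candle jar with wooden lid, 72 mm diameter, 75 mm tall; origin at the centre of its underside
- base_bottle: bystander: large amber bottle with black cap, 60 mm diameter, 150 mm tall; origin at the centre of its underside

How it is judged:
By the outcome, as a careful person would: the job done as asked, in the order asked, and still so for the second after the job is handed in, while the arm keeps its last pose, push and grip.
It also fails if it takes over 48 s, if anything falls off the work surface, if the arm or the gripper's body presses on something with over 40 N, if the wrist force passes 120 N, or if a joint passes its speed limit or range.

### The arm

A 6-joint arm with a two-finger parallel gripper is mounted at the origin on the work surface. World frame = base frame: x ahead of the robot, y to its left, z up, the work surface at z = 0. Lengths are in mm, angles in degrees, forces in N, time in s.
With the tool pointing down it reaches from about 275 to 825 mm from the base axis. Payload 4.9 kg.
Tool frame: the origin (TCP) lies between the finger pads; the fingertips stand 14 mm ahead of it and the grasp point (between the pads) lies 5 mm behind it; x points along the fingers, z is the direction in which the jaws open and shut, and the axes are right-handed (so a half turn about x gives the same grasp; the last joint's range is limited). The gripper opens to 85 mm and grips with 20 to 120 N. Pads are 22 mm wide; open, the fingers measure 114 mm over their backs; the gripper's body (76 mm by 85 mm) begins 54 mm behind the grasp point. The pads swing forward as they close: fully open they stand 13 mm farther back than shut.
Start: joints at [66.738, 18.69, -11.035, 60.275, 0, 82.311], TCP at [147.65, 529.828, 245.281] pointing down, gripper open.
Joint ranges: [-152.03, 152.03], [-55.5, 102.48], [-74.3, 77.21], [-110.64, 120.58], [-84.22, 78.4], [-180, 180]. Speed limits (degrees/s): [147.25, 147.25, 180, 180, 180, 180].

### API

Orientations are given as a 3x3 rotation matrix whose columns are the frame's x, y, z axes.
In Python, from bench import env gives the robot as it stands.
- The arm moves only by the tool carry_out, never from a script. Its arguments are lists of equal length, an entry for each row: "offset": the shift along the world's x, y, z in cm, a list of three; "turn": the turn about the world's z in rad. A call has 1 to 20 rows; each row shifts and turns the pose as measured when the row begins; what a row does not reach is not made up. A row lasts 1/12 s, in which the tool goes at most 41.7 mm and 7.16 degrees, less where a joint would pass 70% of its speed; a pose out of reach is approached as far as the arm can. A call is refused whole if a number of a shift passes 4.17 or a number of a turn 0.125, either way. A call with a gripper value outside its range is refused whole. "jaw" is the opening, from 0 (shut) to 1 (fully open), set as the call begins (left out, the last holds). The fingers move at their own pace and stop on an object; the grip force is fixed at half the most. Time passes only in rows, so rows that do not move let the fingers close. It gives the time, the measured TCP pose, the force and the opening at its end, in the units of the state.
- env.get_state(): the state, without advancing time (a new reading comes with each control period).
- env.camera(name): name is "scene" or "top" or "wrist"; returns (picture, depth): 480x640x3 uint8, red, green, blue; 480x640 float32, mm along the optical axis (not along the pixel's ray), 0 where there is no reading.
- env.get_calibration(name): a dict with "vertical_fov" (degrees; the focal length in pixels is half the picture's height over the tangent of half this angle, whatever the lens; pixels are square), "cx", "cy" (the principal point, pixels), "view" (4x4, takes a point from world to camera coordinates); the wrist camera has in their place "mount" (4x4, takes a point from camera to tool coordinates, whose origin is the TCP and whose axes are the tool frame's). Camera axes: x right, y down, z forward; pixel columns grow to the right and rows downward; lengths in mm; the calibration is good to about 2 mm. A picture is of the moment at which its call begins: read the wrist's pose just before it. get_calibration takes no time and is no camera call.
- env.job_done(): hands the job in, once; it reports no verdict.
Trained networks look in the newest picture that a camera, given by its name, has taken for a name from the list of things; names that differ only in an ending like _2 or _b are one class to them, and where a whole thing is asked for, a point or a joint stands for the part that bears it (a point fixed in the world has none). Each returns a list of dicts, best first, with "score" (0 to 1); they miss things now and then, are a little off and sometimes report something else, mostly with a low value. They report only what shows in the picture. A call takes as long as a camera call.
- env.recognise(label, camera): "at" ([x, y, z] in mm, in world coordinates, good to about 4 mm: the middle of the surface that is visible of it).
- env.mark_of(label, camera): "at" ([x, y, z] in mm, in world coordinates, good to about 4 mm: a listed point, or the origin of a listed thing).
The state is a dict: "t": time; "joints": joint angles; "dq": joint speeds; "joint_efforts": joint torques, N m; "ee_pos": TCP position; "tool_rot": TCP orientation; "contact_force": force on the tool from outside, world axes, zero at the start; "ft_torque": the same for the moment, N m; "finger_gap": opening from 0.0 (shut) to 1.0 (fully open).
Only numpy, scipy, OpenCV 4.12 (cv2) and the standard library are available. Lean on these libraries where they do the work, as an engineer would, in place of code of your own. Each camera call takes 0.05 s, during which the arm holds its last target. There are 200 camera calls.

## Working session

There is one attempt and no reset: what is moved stays moved. The work goes in short steps, Python scripts to look and compute and a tool call to move; the robot and the scene stay as the last step left them, time stands still between calls to the robot, and variables do not carry over. Pictures are saved under pics/ and viewed, about 8 in all and at most 12, crops included, and the job is handed in when it is done.

Besides the shell and the picture viewer there is one more tool, called after "Emit:" as name(argument=value, ...) on one line, values as JSON. carry_out: Moves the arm, as the interface text tells. Its arguments: {"type":"object","properties":{"offset":{"type":"array"},"turn":{"type":"array"},"jaw":{"type":"number"}},"required":["offset","turn"]}

```bash
mkdir -p pics; cat > h.py <<'E'
import numpy as np, cv2
from bench import env
def K(n):
    c=env.get_calibration(n); return 240/np.tan(np.radians(c["vertical_fov"]/2)),c["cx"],c["cy"],c
def cloud(n,d):
    f,cx,cy,c=K(n); v,u=np.mgrid[:480,:640]
    p=np.stack([(u-cx)/f*d,(v-cy)/f*d,d,np.ones_like(d)],-1)
    if n=="wrist":
        s=env.get_state(); T=np.eye(4); T[:3,:3]=s["tool_rot"]; T[:3,3]=s["ee_pos"]; M=T@np.array(c["mount"])
    else: M=np.linalg.inv(np.array(c["view"]))
    P=(p@M.T)[...,:3]; P[d<=0]=np.nan; return P
def save(n,name):
    im,d=env.camera(n); cv2.imwrite("pics/"+name,im[...,::-1]); return im,cloud(n,d)
E
python3 - <<'E'
from h import *
np.set_printoptions(precision=1,suppress=True)
for n in("scene","top"):
    im,P=save(n,n+"0.png"); np.save(n+"0.npy",P)
    for l in["carrier","carrier_tab","carrier_seat","vial_top","station","rail_mid","notch"]+["amber_bottle","clear_bottle","beaker","paper_cup","candle_jar","base_bottle"]:
        print(n,l,[(np.round(r["at"],0),round(r["score"],2)) for r in env.mark_of(l,n)[:3]])
s=env.get_state();print(s)
E
```

```text
scene carrier [(array([422.,  -3.,  -1.]), 0.98)]
scene carrier_tab [(array([425.,  -5., 134.]), 0.74), (array([706., 348.,   1.]), 0.38), (array([612., 377.,  -1.]), 0.22)]
scene carrier_seat [(array([710., 348.,   2.]), 0.74), (array([424.,  -3.,  96.]), 0.61)]
scene vial_top [(array([426.,  -6.,  55.]), 0.75), (array([607.,   5., 152.]), 0.69)]
scene station [(array([612., 378.,   0.]), 0.5)]
scene rail_mid [(array([608.,   1., 153.]), 0.79)]
scene notch [(array([613., -49., 153.]), 0.88)]
scene amber_bottle [(array([ 595., -362.,    0.]), 0.93), (array([433., 150.,   3.]), 0.66)]
scene clear_bottle [(array([610., 376.,  -3.]), 0.96), (array([ 706., -344.,    1.]), 0.52)]
scene beaker [(array([ 441., -176.,    4.]), 0.82)]
scene paper_cup [(array([707., 345.,   3.]), 0.73)]
scene candle_jar [(array([ 706., -343.,    2.]), 0.56), (array([432., 151.,   3.]), 0.39)]
scene base_bottle [(array([ 496., -457.,   -3.]), 0.7), (array([ 703., -346.,    0.]), 0.51)]
top carrier [(array([428.,   3.,   2.]), 0.74)]
top carrier_tab [(array([608., -49., 150.]), 0.46), (array([ 445., -179.,   -2.
[... 604 characters left out ...]
 101.]), 0.52)]
top beaker [(array([ 447., -179.,   -2.]), 0.97), (array([614.,   2.,  -5.]), 0.63)]
top paper_cup [(array([709., 348.,   0.]), 0.61)]
top candle_jar [(array([ 705., -342.,    1.]), 0.64)]
top base_bottle [(array([ 494., -462.,    0.]), 0.58)]
{'t': 1.4, 'joints': array([ 66.7,  18.7, -11. ,  60.3,  -0. ,  82.3]), 'dq': array([ 0. , -0. ,  0.1,  0.1, -0. , -0. ]), 'joint_efforts': array([  0. , -44.3,  26.3,   0. ,  -0. ,  -0. ]), 'ee_pos': array([147.7, 529.9, 245.3]), 'tool_rot': array([[ 0. , -1. ,  0.3],
       [ 0. ,  0.3,  1. ],
       [-1. , -0. ,  0. ]]), 'contact_force': array([-0.7,  0.6,  0.2]), 'ft_torque': array([ 0., -0.,  0.]), 'finger_gap': 1.0001900118967084}
```

```bash
python3 - <<'E'
from h import *
np.set_printoptions(precision=1,suppress=True)
for n in("top","scene"):
    P=np.load(n+"0.npy");X,Y,Z=P[...,0],P[...,1],P[...,2]
    m=(abs(Z-150)<5)&(abs(Y)<185)&(abs(X-610)<45); p=P[m]
    for _ in range(3):
        k=np.polyfit(p[:,1],p[:,0],1); r=p[:,0]-np.polyval(k,p[:,1]); p=p[abs(r)<14]
    print(n,"rail",len(p),k,"yaw",-np.arctan(k[0]),np.median(p[:,2]),"res",np.percentile(r,[1,50,99]),"yr",p[:,1].min(),p[:,1].max())
    for a,b in((142,158),(102,118),(60,100),(-2,9)):
        m=(Z>a)&(Z<b)&(abs(X-424)<50)&(abs(Y+4)<50); p=P[m]
        if a<0: p=p[p[:,2]>2.5]
        if len(p)>20: print(n,a,len(p),p[:,:3].mean(0),cv2.minAreaRect(p[:,:2].astype(np.float32)),np.percentile(p,[2,98],axis=0).ravel())
    st=(Z>159)&(Z<168)&(abs(X-610)<40)&(abs(Y)>180)&(abs(Y)<230)
    for s in(1,-1): 
        q=P[st&(Y*s>0)]; print("stop",len(q),q.mean(0) if len(q) else "")
    m=(Z>95)&(Z<112)&(X>645)&(X<730)&(abs(Y)<160);p=P[m]
    if len(p)>20: print("lamp",cv2.minAreaRect(p[:,:2].astype(np.float32)),p.mean(0))
a=cv2.imread("pics/scene0.png");b=cv2.imread("pics/top0.png")
cv2.imwrite("pics/both.png",np.vstack([cv2.resize(a,(400,300)),cv2.resize(b,(400,300))]))
E
```

```text
top rail 1022 [  0.  610.9] yaw -0.021268986240396356 148.89554983432686 res [-9.7  0.2  9.9] yr -184.6801098103304 183.83283579563732
top 142 71 [425.9  -0.2 148.7] ((426.4706115722656, 0.0056514739990234375), (30.033987045288086, 13.625404357910156), 25.614591598510742) [412.2 -10.6 143.4 439.8   9.1 154.3]
top 102 307 [418.7  -3.1 108.8] ((420.03363037109375, -2.86590576171875), (45.06551742553711, 55.421138763427734), 25.65826988220215) [392.9 -31.  103.4 446.1  26.  114.2]
top -2 107 [419.3  -2.7   4.2] ((423.6136169433594, -4.310039520263672), (97.93592071533203, 98.873291015625), 1.6140153408050537) [378.4 -52.9   2.6 470.8  43.9   8.3]
stop 18 [617.2 207.  161.2]
stop 29 [ 608.  -199.9  162.5]
lamp ((680.9420776367188, -46.82051086425781), (88.71112823486328, 49.997650146484375), 89.02095031738281) [681.5 -46.3 102.6]
scene rail 1896 [  0.  611.1] yaw -0.019741358457097014 149.5185224613012 res [-11.1   0.1  10.1] yr -184.9650803907997 184.9293600393724
scene 142 96 [426.7  -0.8 149. ] ((425.03509521484375, -1.7039070129394531), (31.775636672973633, 13.981308937072754), 26.9150333404541) [411.4 -13.4 143.5 440.   10.1 153.2]
scene 102 386 [422.1  -2.5 109.3] ((420.1852722167969, -4.321834564208984), (49.31032180786133, 56.41463088989258), 25.216569900512695) [392.4 -34.  104.4 448.9  25.8 113.9]
scene 60 43 [437.4   5.   95.2] ((434.1227722167969, 7.678318023681641), (25.132139205932617, 61.68011474609375), 49.780982971191406) [410.9 -20.6  89.5 451.1  29.3  99.5]
scene -2 291 [427.3  -0.7   4.8] ((424.2601318359375, -4.271694183349609), (95.05962371826172, 100.35224914550781), 0.9663929343223572) [383.2 -48.8   2.6 468.3  41.6   8.5]
stop 57 [614.8 206.1 161.3]
stop 42 [ 606.9 -200.7  161.7]
lamp ((678.8341064453125, -47.6606330871582), (91.15941619873047, 56.52898406982422), 88.5279769897461) [683.1 -45.5 103.2]
```

View pics/scene0.png

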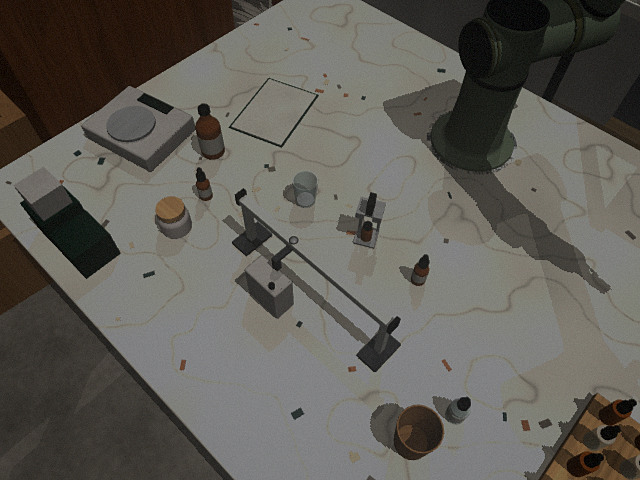

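View pics/top0.png

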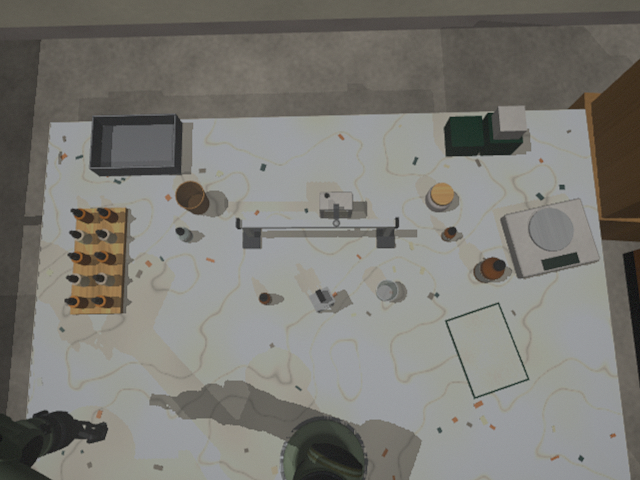

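The scene view shows the carrier near (370,220), the rail from (240,195) to (390,325) and the ball at (293,240). The top view shows the carrier near (322,298), yawed about 25.6°, and the ball at (336,223). The roof and tab fits both put the tab at about (426,-1). The rail yaw is about -0.02 and the ball is near (610,-47). Next I move above the tab.

Emit:
carry_out(offset=[[1.74,-3.32,0],[1.74,-3.32,0],[1.74,-3.32,0],[1.74,-3.32,0],[1.74,-3.32,0],[1.74,-3.32,0],[1.74,-3.32,0],[1.74,-3.32,0],[1.74,-3.32,0],[1.74,-3.32,0],[1.74,-3.32,0],[1.74,-3.32,0],[1.74,-3.32,0],[1.74,-3.32,0],[1.74,-3.32,0],[1.74,-3.32,0]], turn=[0.045,0.045,0.045,0.045,0.045,0.045,0.045,0.045,0.045,0.045,0.045,0.045,0.045,0.045,0.045,0.045], jaw=1)

```text
t: 2.73
ee_pos: [430.9, -20.2, 247.7]
tool_rot: [[0.008, -0.878, -0.479], [0.009, -0.479, 0.878], [-1.0, -0.011, 0.004]]
contact_force: [0.2, 1.0, 0.7]
finger_gap: 0.995
```

Emit:
carry_out(offset=[[0,0,0],[0,0,0]], turn=[0,0])

```text
t: 2.9
ee_pos: [434.7, -27.1, 248.0]
tool_rot: [[0.011, -0.882, -0.471], [0.006, -0.471, 0.882], [-1.0, -0.012, 0.0]]
contact_force: [-0.5, 0.1, 0.2]
finger_gap: 1.003
```

```bash
cat > tab.py <<'E'
from h import *
import sys
np.set_printoptions(precision=1,suppress=True)
s=env.get_state();print(s["t"],s["ee_pos"],np.degrees(np.arctan2(s["tool_rot"][1][2],s["tool_rot"][0][2])),s["dq"])
im,P=save("wrist",sys.argv[1]); X,Y,Z=P[...,0],P[...,1],P[...,2]
for a,b in((144,156),(104,116)):
    m=(Z>a)&(Z<b)&(abs(X-424)<50)&(abs(Y+1)<50); p=P[m]
    if len(p)>20: print(a,len(p),np.median(p,0),cv2.minAreaRect(p[:,:2].astype(np.float32)))
print([(r["at"],r["score"]) for l in("carrier_tab","carrier") for r in env.mark_of(l,"wrist")[:2]])
E
python3 tab.py w1.png
```

```text
2.9 [434.7 -27.1 248. ] 118.07933047243225 [-3.8  1.8  2.2 -1.4 -1.3 -1.8]
144 1137 [424.2  -3.4 149.2] ((425.2565002441406, -2.8106117248535156), (30.660566329956055, 14.181612014770508), 26.57463836669922)
104 3925 [414.7 -11.2 109.2] ((419.2958984375, -5.624256134033203), (45.43547821044922, 56.16367721557617), 26.80405616760254)
[([420.8, -2.3, -4.8], 0.91)]
```

View pics/w1.png

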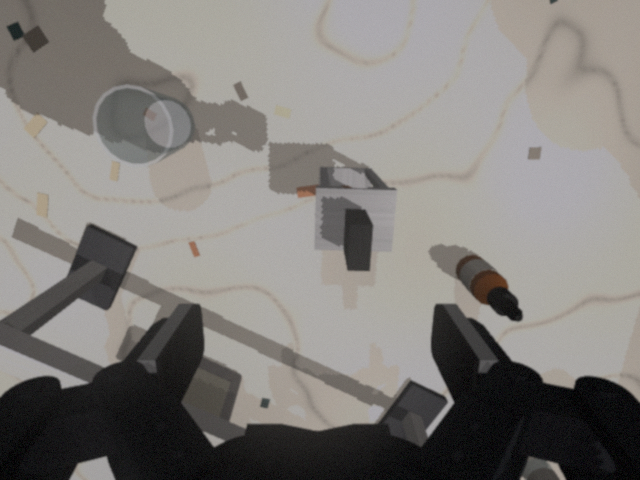

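The wrist view shows the tab at (358,240), with the fingers clear of the beaker (135,122) and the amber bottle (490,290). The tab measures (425,-3) with yaw 26.5°. I'll align and descend partway.

Emit:
carry_out(offset=[[-0.5,1.2,-1],[-0.4,1.2,-2],[0,0,-2],[0,0,-1],[0,0,0],[0,0,0],[0,0,0]], turn=[-0.015,-0.015,0,0,0,0,0])

```text
t: 3.63
ee_pos: [420.7, 9.1, 187.9]
tool_rot: [[0.013, -0.888, -0.46], [0.007, -0.46, 0.888], [-1.0, -0.014, 0.0]]
contact_force: [0.2, -0.4, 0.2]
finger_gap: 1.002
```

```bash
python3 tab.py w2.png
```

```text
3.6333 [420.7   9.1 187.9] 117.36220971090592 [ 1.4 -0.7  0.2  0.5  0.2  0.2]
144 1926 [423.9  -3.6 149.3] ((425.08380126953125, -3.231494903564453), (30.766698837280273, 13.90298080444336), 26.781333923339844)
104 6428 [414.5  -9.5 109.3] ((419.4936828613281, -5.942283630371094), (46.01924133300781, 56.28059005737305), 26.44265365600586)
[([420.9, -0.9, 133.5], 0.55), ([424.2, -1.9, -2.4], 0.9)]
```

Emit:
carry_out(offset=[[0.15,-0.4,0],[0.15,-0.4,0],[0,-0.1,0],[0,0,0],[0,0,0],[0,0,0]], turn=[-0.01,0,0,0,0,0])

```text
t: 4.28
ee_pos: [426.8, -2.8, 190.2]
tool_rot: [[0.018, -0.894, -0.447], [0.005, -0.447, 0.895], [-1.0, -0.019, -0.004]]
contact_force: [0.3, -1.3, -1.0]
finger_gap: 1.0
```

Emit:
carry_out(offset=[[-0.05,0,-1.5],[-0.1,0,-1.5],[0,0,-1.2],[0,0,-0.6],[0,0,-0.3],[0,0,0],[0,0,0]], turn=[0,0,0,0,0,0,0])

```text
t: 4.87
ee_pos: [426.2, -3.2, 138.3]
tool_rot: [[0.021, -0.895, -0.446], [0.005, -0.446, 0.895], [-1.0, -0.021, -0.005]]
contact_force: [-0.2, -0.4, -0.2]
finger_gap: 1.0
```

Emit:
carry_out(offset=[[-0.1,0,-0.4],[0,0,-0.3],[0,0,0]], turn=[0,0,0])

```text
t: 5.12
ee_pos: [426.3, -3.4, 132.1]
tool_rot: [[0.023, -0.895, -0.446], [0.005, -0.446, 0.895], [-1.0, -0.023, -0.006]]
contact_force: [0.9, 0.5, 0.5]
finger_gap: 0.997
```

Emit:
carry_out(offset=[[0,0,0],[0,0,0],[0,0,0],[0,0,0],[0,0,0],[0,0,0],[0,0,0],[0,0,0]], turn=[0,0,0,0,0,0,0,0], jaw=0)

```text
t: 5.78
ee_pos: [426.8, -3.0, 132.8]
tool_rot: [[0.025, -0.894, -0.447], [0.005, -0.447, 0.895], [-1.0, -0.024, -0.006]]
contact_force: [0.6, 0.4, 0.6]
finger_gap: 0.152
```

Emit:
carry_out(offset=[[0,0,0.6],[0,0,1.4],[0,0,1.6],[0,0,1.4],[0,0,0.8],[0,0,0.4],[0,0,0.2],[0,0,0]], turn=[0,0,0,0,0,0,0,0])

```text
t: 6.45
ee_pos: [420.7, -2.4, 196.6]
tool_rot: [[0.012, -0.895, -0.446], [0.006, -0.446, 0.895], [-1.0, -0.013, 0.0]]
contact_force: [-0.6, 0.4, -5.2]
finger_gap: 0.156
```

```bash
cat > car.py <<'E'
from h import *
import sys
np.set_printoptions(precision=1,suppress=True)
s=env.get_state();e=np.array(s["ee_pos"]);print(e,np.degrees(np.arctan2(s["tool_rot"][1][2],s["tool_rot"][0][2])),s["contact_force"],s["finger_gap"],s["joints"])
for n in("scene","top"):
    im,P=save(n,n+sys.argv[1]); Z=P[...,2]
    z0=e[2]-132.8+110
    m=(abs(Z-z0)<5)&(abs(P[...,0]-e[0])<45)&(abs(P[...,1]-e[1])<45);p=P[m]
    if len(p)>20: print(n,"roof",len(p),np.median(p,0),cv2.minAreaRect(p[:,:2].astype(np.float32)))
    print(n,[(l,r["at"],round(r["score"],2)) for l in("carrier","carrier_seat","vial_top") for r in env.mark_of(l,n)[:1]])
E
python3 car.py 1.png
```

```text
[420.7  -2.4 196.6] 116.51204140761534 [-0.6  0.4 -5.2] 0.15553924411491557 [-10.7   7.1 -33.9  48.4   0.5 -37.3]
scene roof 262 [422.4   7.6 173.1] ((413.6190185546875, -4.698657989501953), (49.13956832885742, 55.90018081665039), 26.589305877685547)
scene [('carrier', [418.8, -5.4, 65.1], 0.86), ('carrier_seat', [421.8, -4.6, 164.1], 0.55), ('vial_top', [422.6, -1.7, 116.4], 0.72)]
top [('carrier_seat', [619.3, 374.9, 0.8], 0.39)]
```

Emit:
carry_out(offset=[[0.7,0.3,0],[1.3,0.5,0.05],[1.6,0.6,0.05],[1.6,0.6,0.05],[1.6,0.6,0.05],[1.6,0.6,0],[1.6,0.6,0],[1.4,0.6,0],[1.0,0.4,0],[0.6,0.3,0],[0.3,0.1,0],[0,0,0],[0,0,0]], turn=[-0.03,-0.045,-0.05,-0.05,-0.05,-0.05,-0.05,-0.05,-0.045,-0.03,-0.02,0,0])

```text
t: 7.93
ee_pos: [557.2, 52.5, 193.3]
tool_rot: [[0.004, -0.999, 0.032], [0.003, 0.032, 0.999], [-1.0, -0.004, 0.003]]
contact_force: [-0.1, 0.0, -5.0]
finger_gap: 0.156
```

Emit:
carry_out(offset=[[0,0,0.4],[0,0,0.25],[0,0,0],[0,0,0]], turn=[0.008,0,0,0])

```text
t: 8.27
ee_pos: [555.2, 51.8, 200.3]
tool_rot: [[0.002, -1.0, 0.023], [0.003, 0.023, 1.0], [-1.0, -0.002, 0.003]]
contact_force: [-0.1, 0.9, -5.4]
finger_gap: 0.153
```

```bash
python3 car.py 2.png; python3 - <<'E'
from h import *
np.set_printoptions(precision=1,suppress=True)
im,P=save("wrist","w3.png");Z=P[...,2]
m=(abs(Z-150)<6)&(abs(P[...,0]-611)<30)&(abs(P[...,1])<185);p=P[m]
for _ in range(4):
    k=np.polyfit(p[:,1],p[:,0],1); r=p[:,0]-np.polyval(k,p[:,1]); p=p[abs(r-np.median(r))<13]
print(len(p),k,np.percentile(r,[1,99]),np.median(p[:,2]),p[:,1].min(),p[:,1].max())
print([(l,q["at"],round(q["score"],2)) for l in("notch","rail_mid","vial_top","carrier_seat") for q in env.mark_of(l,"wrist")[:2]])
a=cv2.imread("pics/scene2.png")[120:360,180:500]; cv2.imwrite("pics/s2c.png",np.vstack([cv2.resize(a,(400,300)),cv2.resize(cv2.imread("pics/w3.png"),(400,300))]))
E
```

```text
[555.2  51.8 200.3] 88.70569018848155 [-0.1  0.9 -5.4] 0.15332374169822907 [ -2.3  21.3 -14.1  54.5   0.2  -1.1]
scene roof 284 [559.6  68.9 176.9] ((547.23681640625, 52.98603820800781), (57.611358642578125, 46.55302810668945), 89.76063537597656)
scene [('carrier', [548.2, 49.2, 69.4], 0.69), ('carrier_seat', [550.5, 53.8, 161.8], 0.73), ('vial_top', [551.5, 52.1, 122.1], 0.74)]
top []
8595 [  0.  607.3] [-7.9 11.7] 148.97654339861106 -121.99067472707557 184.9930180024399
[('notch', [611.8, -49.6, 144.8], 0.55), ('carrier_seat', [548.4, 53.6, 60.8], 0.75), ('carrier_seat', [549.9, 53.4, 164.1], 0.74)]
```

View pics/s2c.png

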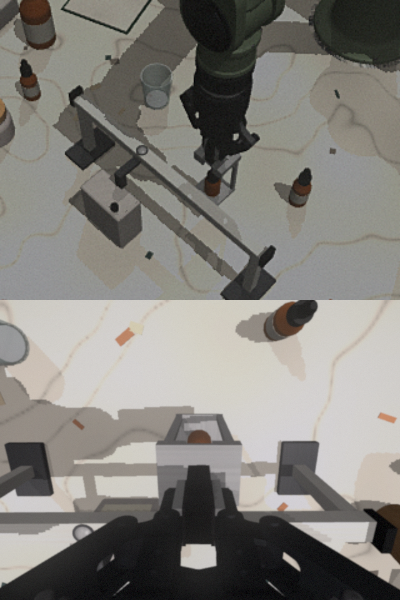

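The top panel shows the carrier hanging upright near (215,175), with the rail ahead of it. The wrist view shows the roof at (200,470) and the ball at (80,532). Next I move +x over the rail.

Emit:
carry_out(offset=[[0.6,0,0],[1.0,0,0],[1.2,0,0],[1.0,0,0],[0.8,0,0],[0.5,0,0],[0.2,0,0],[0,0,0],[0,0,0]], turn=[0,0,0,0,0,0,0,0,0])

```text
t: 9.67
ee_pos: [612.7, 52.0, 199.1]
tool_rot: [[0.002, -1.0, 0.022], [0.003, 0.022, 1.0], [-1.0, -0.002, 0.003]]
contact_force: [-0.1, 0.2, -4.6]
finger_gap: 0.155
```

```bash
python3 car.py 3.png; python3 - <<'E'
from h import *
np.set_printoptions(precision=1,suppress=True)
e=np.array(env.get_state()["ee_pos"])
for n in("scene","wrist"):
    im,P=save(n,n+"4.png");X,Y,Z=P[...,0],P[...,1],P[...,2]
    # bins along y: rail x extents at z~150
    for a,b in((-140,-80),(-30,10),(85,120),(120,175)):
        p=P[(abs(Z-150)<5)&(abs(X-611)<25)&(Y>a)&(Y<b)]
        if len(p)>15: r=p[:,0]-0.0205*p[:,1]; print(n,a,len(p),np.percentile(r,[1,50,99]))
    p=P[(Z>170)&(Z<183)&(abs(X-e[0])<45)&(abs(Y-e[1])<45)]; r=p[:,0]-0.0205*p[:,1]
    if len(p)>15: print(n,"roof",len(p),np.percentile(r,[1,99]),np.percentile(p[:,1],[1,99]),np.median(p[:,2]))
E
```

```text
[612.7  52.  199.1] 88.71337364905811 [-0.1  0.2 -4.6] 0.1552709706990867 [-2.1 27.3 -4.9 57.7  0.2 -0.8]
scene roof 270 [617.4  70.  175.8] ((605.4536743164062, 53.40540313720703), (56.47821807861328, 46.24970626831055), 88.3990478515625)
scene [('carrier', [606.5, 52.4, 67.8], 0.84), ('carrier_seat', [611.6, 49.9, 162.7], 0.91), ('vial_top', [612.9, 51.5, 122.0], 0.97)]
top []
scene -140 277 [600.  611.1 621.2]
scene -30 201 [600.3 611.3 621.4]
scene 85 196 [600.4 610.4 621. ]
scene 120 328 [599.9 610.9 620.9]
scene roof 294 [583.  626.3] [25.8 81.8] 175.8100926455959
wrist -140 1991 [600.2 610.1 620.4]
wrist -30 3318 [600.1 609.5 620.4]
wrist 85 2895 [600.  609.4 620.2]
wrist 120 4485 [599.9 609.1 619.9]
wrist roof 8762 [580.6 621.2] [24.4 79.7] 175.97680060544045
```

View pics/wrist4.png

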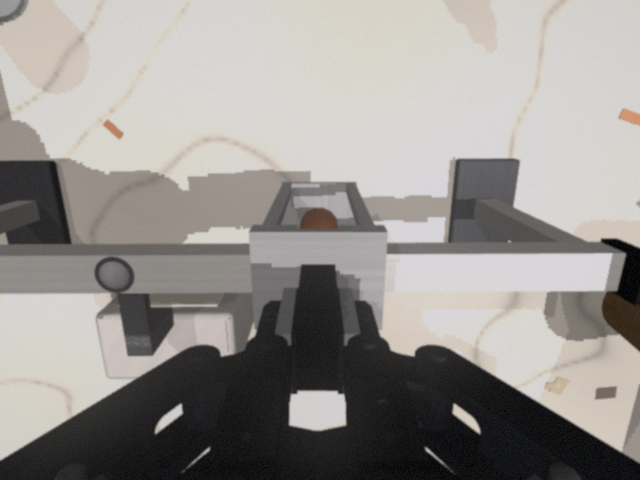

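The wrist view shows the roof at (318,275) squarely across the rail, and the ball at (114,274). The rail centre minus seat offset is within 1 mm, so I lower it.

Emit:
carry_out(offset=[[0,0,-0.3],[0,0,-0.4],[0,0,-0.3],[0,0,-0.15],[0,0,0],[0,0,0]], turn=[0,0,0,0,0,0])

```text
t: 10.67
ee_pos: [612.4, 52.0, 186.2]
tool_rot: [[0.002, -1.0, 0.022], [0.003, 0.022, 1.0], [-1.0, -0.001, 0.003]]
contact_force: [0.6, -0.1, -4.8]
finger_gap: 0.159
```

Emit:
carry_out(offset=[[0,0,-0.2],[0,0,-0.15],[0,0,-0.1],[0,0,-0.1],[0,0,0]], turn=[0,0,0,0,0])

```text
t: 11.08
ee_pos: [613.4, 52.0, 183.3]
tool_rot: [[0.005, -1.0, 0.022], [0.003, 0.022, 1.0], [-1.0, -0.005, 0.003]]
contact_force: [-0.1, -0.0, -5.5]
finger_gap: 0.152
```

Emit:
carry_out(offset=[[0,0,-0.1],[0,0,-0.1],[0,0,-0.1]], turn=[0,0,0])

```text
t: 11.33
ee_pos: [614.2, 52.1, 183.0]
tool_rot: [[0.009, -1.0, 0.022], [0.002, 0.022, 1.0], [-1.0, -0.009, 0.002]]
contact_force: [-2.5, 0.1, 5.8]
finger_gap: 0.155
```

Emit:
carry_out(offset=[[-0.1,-0.3,-0.03],[-0.06,-0.5,-0.03],[-0.03,-0.7,-0.03],[-0.03,-0.8,-0.03],[-0.02,-0.8,-0.03],[-0.02,-0.8,-0.03],[-0.02,-0.6,-0.03],[-0.02,-0.3,-0.03],[0,0,-0.03]], turn=[0,0,0,0,0,0,0,0,0])

```text
t: 12.08
ee_pos: [613.9, 0.3, 183.1]
tool_rot: [[0.017, -1.0, 0.022], [0.007, 0.022, 1.0], [-1.0, -0.017, 0.007]]
contact_force: [-2.0, 4.1, 5.3]
finger_gap: 0.154
```

Emit:
carry_out(offset=[[-0.06,-0.4,-0.01],[-0.05,-0.5,-0.01],[-0.04,-0.5,-0.01],[-0.04,-0.5,-0.01],[-0.03,-0.5,-0.01],[-0.03,-0.5,-0.01]], turn=[0,0,0,0,0,0])

```text
t: 12.58
ee_pos: [612.4, -30.0, 183.2]
tool_rot: [[0.02, -1.0, 0.02], [0.008, 0.02, 1.0], [-1.0, -0.02, 0.009]]
contact_force: [-0.0, 3.5, 4.2]
finger_gap: 0.152
```

Emit:
carry_out(offset=[[-0.03,-0.35,-0.01],[-0.02,-0.3,-0.01],[-0.02,-0.3,-0.01],[-0.02,-0.25,-0.01]], turn=[0,0,0,0])

```text
t: 12.92
ee_pos: [611.7, -45.6, 183.0]
tool_rot: [[0.021, -1.0, 0.022], [0.005, 0.022, 1.0], [-1.0, -0.02, 0.006]]
contact_force: [0.5, 1.7, 3.6]
finger_gap: 0.154
```

Emit:
carry_out(offset=[[0,-0.05,-0.01],[0,0,-0.01]], turn=[0,0])

```text
t: 13.08
ee_pos: [611.8, -46.6, 183.0]
tool_rot: [[0.021, -1.0, 0.022], [0.006, 0.023, 1.0], [-1.0, -0.021, 0.006]]
contact_force: [-0.0, 3.3, 4.5]
finger_gap: 0.153
```

```bash
cat > fin.py <<'E'
from h import *
import sys
np.set_printoptions(precision=1,suppress=True)
s=env.get_state();e=np.array(s["ee_pos"]);print(s["t"],e,s["contact_force"],s["dq"],s["ft_torque"])
for n in("scene","wrist","top"):
    im,P=save(n,n+sys.argv[1]);X,Y,Z=P[...,0],P[...,1],P[...,2]
    p=P[(Z>154)&(Z<168)&(abs(X-e[0])<45)&(abs(Y-e[1])<45)]
    if len(p)>15: print(n,"roof",len(p),np.percentile(p[:,0],[1,99]),np.percentile(p[:,1],[1,99]),np.median(p[:,2]),cv2.minAreaRect(p[:,:2].astype(np.float32)))
    p=P[(Z>92)&(Z<112)&(abs(X-683)<30)&(abs(Y+47)<80)]
    if len(p)>15: print(n,"lamp",len(p),np.percentile(p[:,1],[1,99]))
    print(n,[(l,q["at"],round(q["score"],2)) for l in("carrier_seat","notch","carrier") for q in env.mark_of(l,n)[:1]])
E
python3 fin.py 5.png
```

```text
13.0833 [611.8 -46.6 183. ] [-0.   3.3  4.5] [-0.2 -0.  -0.  -0.   0.5 -0.1] [ 0.4  0.  -0. ]
scene roof 295 [582.2 627.2] [-73.  -16.9] 159.75460528138183 ((603.9440307617188, -45.60216522216797), (57.30344772338867, 47.23533248901367), 89.0010757446289)
scene lamp 1054 [-90.8  -3.2]
scene [('notch', [609.9, -47.7, 148.6], 0.69), ('carrier', [610.0, -46.5, 53.0], 0.85)]
wrist roof 8761 [580.9 621.7] [-74.2 -18.9] 159.32125753148475 ((603.966552734375, -46.532188415527344), (56.48280715942383, 46.38999557495117), 89.08702850341797)
wrist lamp 458 [-93.4  -3.9]
wrist [('carrier_seat', [610.2, -42.8, 151.7], 0.65), ('carrier', [607.3, -44.1, 48.5], 0.83)]
top []
```

Emit:
carry_out(offset=[[0,-0.04,0.01]], turn=[0])

```text
t: 13.77
ee_pos: [611.7, -46.7, 183.0]
tool_rot: [[0.021, -1.0, 0.022], [0.005, 0.022, 1.0], [-1.0, -0.021, 0.006]]
contact_force: [0.7, 2.2, 4.1]
finger_gap: 0.152
```

Emit:
carry_out(offset=[[0,-0.04,0.01]], turn=[0])

```text
t: 13.85
ee_pos: [611.7, -46.7, 183.0]
tool_rot: [[0.021, -1.0, 0.021], [0.006, 0.022, 1.0], [-1.0, -0.02, 0.006]]
contact_force: [0.3, 2.9, 3.7]
finger_gap: 0.157
```

Emit:
carry_out(offset=[[0,0,0]], turn=[0])

```text
t: 13.93
ee_pos: [611.7, -46.7, 183.0]
tool_rot: [[0.021, -1.0, 0.021], [0.006, 0.021, 1.0], [-1.0, -0.02, 0.006]]
contact_force: [0.7, 1.5, 4.6]
finger_gap: 0.15
```

Emit:
carry_out(offset=[[0,0.04,0]], turn=[0])

```text
t: 14.02
ee_pos: [611.7, -46.6, 183.0]
tool_rot: [[0.02, -1.0, 0.021], [0.005, 0.021, 1.0], [-1.0, -0.02, 0.005]]
contact_force: [0.1, -0.8, 3.0]
finger_gap: 0.159
```

Emit:
carry_out(offset=[[0,0.04,0]], turn=[0])

```text
t: 14.1
ee_pos: [611.7, -46.6, 183.0]
tool_rot: [[0.02, -1.0, 0.022], [0.004, 0.022, 1.0], [-1.0, -0.02, 0.004]]
contact_force: [0.0, 0.7, 3.9]
finger_gap: 0.151
```

Emit:
carry_out(offset=[[0,-0.1,0.01]], turn=[0])

```text
t: 14.18
ee_pos: [611.7, -47.2, 183.0]
tool_rot: [[0.02, -1.0, 0.021], [0.005, 0.021, 1.0], [-1.0, -0.02, 0.005]]
contact_force: [1.1, 3.5, 3.7]
finger_gap: 0.154
```

Emit:
carry_out(offset=[[0,-0.1,0.01]], turn=[0])

```text
t: 14.27
ee_pos: [611.7, -47.9, 183.0]
tool_rot: [[0.02, -1.0, 0.021], [0.006, 0.021, 1.0], [-1.0, -0.02, 0.006]]
contact_force: [0.5, 3.4, 4.2]
finger_gap: 0.157
```

Emit:
carry_out(offset=[[0,-0.1,0]], turn=[0])

```text
t: 14.35
ee_pos: [611.6, -48.6, 183.0]
tool_rot: [[0.02, -1.0, 0.021], [0.006, 0.021, 1.0], [-1.0, -0.02, 0.007]]
contact_force: [0.5, 3.0, 5.4]
finger_gap: 0.154
```

Emit:
carry_out(offset=[[0,-0.1,0]], turn=[0])

```text
t: 14.43
ee_pos: [611.7, -49.4, 183.1]
tool_rot: [[0.02, -1.0, 0.02], [0.007, 0.021, 1.0], [-1.0, -0.02, 0.007]]
contact_force: [-0.1, 3.6, 4.0]
finger_gap: 0.157
```

Emit:
carry_out(offset=[[0,-0.08,0]], turn=[0])

```text
t: 14.52
ee_pos: [611.6, -50.0, 183.1]
tool_rot: [[0.02, -1.0, 0.02], [0.008, 0.02, 1.0], [-1.0, -0.02, 0.008]]
contact_force: [-0.4, 4.1, 4.1]
finger_gap: 0.154
```

```bash
python3 - <<'E'
from h import *
np.set_printoptions(precision=1,suppress=True)
f,cx,cy,c=K("wrist")
y=np.array([0.003,0.022,1.0])
def R(x,yy,z): return np.array([x,yy,z]).T
poses={"wrist4.png":([612.7,52,199.1],np.array([[.002,-1,.022],[.003,.022,1],[-1,-.002,.003]]),(80,160,230,310)),
"w3.png":([555.2,51.8,200.3],np.array([[.002,-1,.023],[.003,.023,1],[-1,-.002,.003]]),(95,165,335,410))}
for n,(e,Rm,(a,b,r0,r1)) in poses.items():
    g=cv2.cvtColor(cv2.imread("pics/"+n),cv2.COLOR_BGR2GRAY)[r0:r1,a:b]
    C=cv2.HoughCircles(cv2.medianBlur(g,3),cv2.HOUGH_GRADIENT,1,30,param1=80,param2=12,minRadius=8,maxRadius=26)
    T=np.eye(4);T[:3,:3]=Rm;T[:3,3]=e;M=T@np.array(c["mount"])
    for q in (C[0][:2] if C is not None else []):
        d=M[:3,:3]@np.array([(q[0]+a-cx)/f,(q[1]+r0-cy)/f,1]);s=(144-M[2,3])/d[2];print(n,q+[a,r0,0],"ball",M[:3,3]+s*d)
# scene/top
for n,box in(("scene",(283,303,230,250)),("top",(328,345,215,232))):
    a,b,r0,r1=box;f,cx,cy,c=K(n);M=np.linalg.inv(np.array(c["view"]))
    P=np.load(n+"0.npy")[r0:r1,a:b].reshape(-1,3);p=P[(P[:,2]>151.5)&(P[:,2]<160)];print(n,len(p),p.mean(0) if len(p) else "")
E
```

```text
wrist4.png [115.5 275.5  17.2] ball [612.2 -50.2 144. ]
w3.png [131.5 371.5  15.8] ball [612.2 -52.3 144. ]
scene 46 [610.2 -46.9 152.6]
top 33 [610.2 -46.8 153.4]
```

Emit:
carry_out(offset=[[0,0,0.02]], turn=[0])

```text
t: 14.6
ee_pos: [611.6, -50.0, 183.1]
tool_rot: [[0.02, -1.0, 0.02], [0.008, 0.021, 1.0], [-1.0, -0.02, 0.008]]
contact_force: [1.5, 1.7, 2.2]
finger_gap: 0.155
```

Emit:
carry_out(offset=[[0,-0.08,0.02]], turn=[0])

```text
t: 14.68
ee_pos: [611.6, -50.4, 183.1]
tool_rot: [[0.02, -1.0, 0.02], [0.009, 0.02, 1.0], [-1.0, -0.02, 0.009]]
contact_force: [-0.8, 4.0, 3.5]
finger_gap: 0.154
```

Emit:
carry_out(offset=[[0,-0.08,0.02]], turn=[0])

```text
t: 14.77
ee_pos: [611.5, -50.8, 183.2]
tool_rot: [[0.02, -1.0, 0.02], [0.01, 0.02, 1.0], [-1.0, -0.02, 0.011]]
contact_force: [-0.3, 4.4, 3.5]
finger_gap: 0.155
```

Emit:
carry_out(offset=[[0,0.08,0]], turn=[0])

```text
t: 14.85
ee_pos: [611.5, -50.6, 183.1]
tool_rot: [[0.02, -1.0, 0.02], [0.009, 0.02, 1.0], [-1.0, -0.02, 0.01]]
contact_force: [0.6, -0.4, 2.9]
finger_gap: 0.145
```

Emit:
carry_out(offset=[[0,0.1,0]], turn=[0])

```text
t: 14.93
ee_pos: [611.5, -50.5, 183.1]
tool_rot: [[0.02, -1.0, 0.021], [0.007, 0.021, 1.0], [-1.0, -0.02, 0.007]]
contact_force: [0.9, 0.6, 2.9]
finger_gap: 0.156
```

Emit:
carry_out(offset=[[0,0.1,0]], turn=[0])

```text
t: 15.02
ee_pos: [611.5, -50.3, 183.0]
tool_rot: [[0.02, -1.0, 0.022], [0.005, 0.022, 1.0], [-1.0, -0.019, 0.005]]
contact_force: [0.5, -0.3, 2.6]
finger_gap: 0.157
```

Emit:
carry_out(offset=[[0,0.1,0]], turn=[0])

```text
t: 15.1
ee_pos: [611.5, -50.1, 183.0]
tool_rot: [[0.019, -1.0, 0.022], [0.003, 0.022, 1.0], [-1.0, -0.019, 0.004]]
contact_force: [0.3, 0.5, 2.5]
finger_gap: 0.152
```

Emit:
carry_out(offset=[[0,0.1,0]], turn=[0])

```text
t: 15.18
ee_pos: [611.5, -49.7, 183.0]
tool_rot: [[0.019, -1.0, 0.023], [0.002, 0.023, 1.0], [-1.0, -0.019, 0.002]]
contact_force: [0.3, 0.1, 2.4]
finger_gap: 0.155
```

Emit:
carry_out(offset=[[0,0.1,0]], turn=[0])

```text
t: 15.27
ee_pos: [611.5, -49.3, 182.9]
tool_rot: [[0.019, -1.0, 0.023], [0.0, 0.023, 1.0], [-1.0, -0.019, 0.001]]
contact_force: [-0.0, -1.3, 2.7]
finger_gap: 0.15
```

Emit:
carry_out(offset=[[0,0.1,0]], turn=[0])

```text
t: 15.35
ee_pos: [611.5, -48.9, 182.9]
tool_rot: [[0.019, -1.0, 0.024], [-0.001, 0.024, 1.0], [-1.0, -0.019, -0.001]]
contact_force: [-0.3, -1.8, 1.7]
finger_gap: 0.152
```

Emit:
carry_out(offset=[[0,0.1,0]], turn=[0])

```text
t: 15.43
ee_pos: [611.5, -48.5, 182.9]
tool_rot: [[0.019, -1.0, 0.024], [-0.003, 0.024, 1.0], [-1.0, -0.019, -0.002]]
contact_force: [0.2, -2.6, 2.0]
finger_gap: 0.155
```

Emit:
carry_out(offset=[[0,0.1,0]], turn=[0])

```text
t: 15.52
ee_pos: [611.4, -47.8, 182.8]
tool_rot: [[0.019, -1.0, 0.024], [-0.004, 0.024, 1.0], [-1.0, -0.019, -0.003]]
contact_force: [-0.1, -2.6, 2.4]
finger_gap: 0.154
```

Emit:
carry_out(offset=[[0,0.1,0]], turn=[0])

```text
t: 15.6
ee_pos: [611.4, -47.1, 182.8]
tool_rot: [[0.019, -1.0, 0.025], [-0.004, 0.025, 1.0], [-1.0, -0.019, -0.004]]
contact_force: [-0.7, -2.1, 2.0]
finger_gap: 0.151
```

Emit:
carry_out(offset=[[0,0.1,0]], turn=[0])

```text
t: 15.68
ee_pos: [611.4, -46.2, 182.9]
tool_rot: [[0.019, -1.0, 0.025], [-0.005, 0.025, 1.0], [-1.0, -0.019, -0.004]]
contact_force: [1.0, -2.8, 1.7]
finger_gap: 0.15
```

Emit:
carry_out(offset=[[0,0.1,0]], turn=[0])

```text
t: 15.77
ee_pos: [611.4, -45.4, 182.9]
tool_rot: [[0.019, -1.0, 0.025], [-0.005, 0.025, 1.0], [-1.0, -0.019, -0.005]]
contact_force: [-0.3, -3.3, 1.8]
finger_gap: 0.155
```

Emit:
carry_out(offset=[[0,0.1,0]], turn=[0])

```text
t: 15.85
ee_pos: [611.3, -45.0, 182.8]
tool_rot: [[0.018, -1.0, 0.026], [-0.007, 0.025, 1.0], [-1.0, -0.019, -0.006]]
contact_force: [0.2, -5.3, 3.7]
finger_gap: 0.152
```

There are walls at y ≈ -45.2 (-5 N) and y ≈ -50.5 (+4.4 N) with free travel between them, so the ball is in the notch, centred near -47.8. I'll centre the carrier there.

Emit:
carry_out(offset=[[0,-0.1,0],[0,-0.1,0],[0,-0.1,0],[0,-0.1,0],[0,-0.1,0]], turn=[0,0,0,0,0])

```text
t: 16.27
ee_pos: [611.2, -46.0, 183.0]
tool_rot: [[0.019, -1.0, 0.022], [0.002, 0.022, 1.0], [-1.0, -0.019, 0.002]]
contact_force: [0.1, 1.3, 3.1]
finger_gap: 0.154
```

Emit:
carry_out(offset=[[0,-0.1,0],[0,-0.1,-0.01]], turn=[0,0])

```text
t: 16.43
ee_pos: [611.2, -46.7, 183.0]
tool_rot: [[0.019, -1.0, 0.021], [0.005, 0.021, 1.0], [-1.0, -0.019, 0.005]]
contact_force: [-0.2, 3.0, 5.2]
finger_gap: 0.153
```

Emit:
carry_out(offset=[[0,-0.1,0],[0,-0.08,0]], turn=[0,0])

```text
t: 16.6
ee_pos: [611.2, -47.9, 183.1]
tool_rot: [[0.019, -1.0, 0.021], [0.007, 0.021, 1.0], [-1.0, -0.019, 0.007]]
contact_force: [-0.2, 2.5, 3.3]
finger_gap: 0.154
```

Emit:
carry_out(offset=[[0,0.04,0],[0,0.03,0],[0,0,0]], turn=[0,0,0])

```text
t: 16.85
ee_pos: [611.2, -47.9, 183.0]
tool_rot: [[0.019, -1.0, 0.021], [0.005, 0.021, 1.0], [-1.0, -0.019, 0.006]]
contact_force: [-0.7, 2.8, 4.2]
finger_gap: 0.156
```

```bash
python3 fin.py 6.png; python3 - <<'E'
from h import *
a=cv2.imread("pics/scene6.png")[120:360,180:500]; b=cv2.imread("pics/wrist6.png")
cv2.imwrite("pics/f.png",np.vstack([cv2.resize(a,(400,300)),cv2.resize(b,(400,300))]))
E
```

```text
16.85 [611.2 -47.9 183. ] [-0.7  2.8  4.2] [-0.1 -0.  -0.   0.1  0.1 -0.1] [ 0.4 -0.1 -0. ]
scene roof 298 [581.4 626.2] [-74.9 -18. ] 159.8365847125782 ((603.4865112304688, -47.211090087890625), (58.62014389038086, 46.217952728271484), 88.83702087402344)
scene lamp 1066 [-90.9  -3. ]
scene [('carrier_seat', [611.2, -50.0, 148.6], 0.66), ('notch', [609.5, -49.9, 149.7], 0.97), ('carrier', [607.5, -50.1, 49.3], 0.83)]
wrist roof 8756 [580.3 620.9] [-75.5 -20.2] 159.35883681966845 ((602.9989013671875, -47.90305709838867), (56.23001480102539, 45.689796447753906), 88.72252655029297)
wrist lamp 436 [-93.4  -4. ]
wrist [('carrier_seat', [606.1, -44.5, 149.8], 0.78), ('carrier', [606.0, -45.4, 46.2], 0.78)]
top []
```

View pics/f.png

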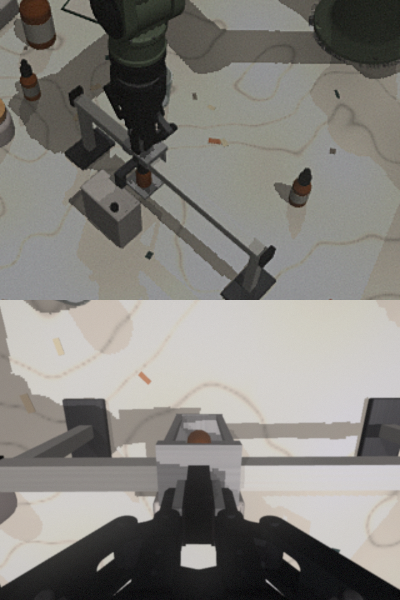

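The top panel shows the carrier seated upright on the rail in front of the lamp at (145,170). The wrist panel shows the roof squarely across the rail at (200,470). Roof top is at 160 mm, so the carrier is fully down, and it is at rest. I'm handing in.

```bash
python3 -c "
from bench import env
print(env.job_done()); s=env.get_state(); print(s['t'],s['ee_pos'],s['contact_force'],s['finger_gap'])"
```

```text
the job is handed in; nothing more can be done
None
the job is handed in; nothing more can be done
```

I gripped the carrier by its tab and lowered it fully onto the rail about 10 cm to the +y side of the ball. I then slid it about 10 cm to the notch in front of the lamp and handed the job in at about 17 s, still gripping it.

**Seating:** The last measured roof top was 159.4 to 159.8 mm (160 mm means fully down). The arm was at rest with the grip held and light contact forces: about 4 N upward on the tool and 3 N along the rail.

**Notch:** I never saw the ball, because the roof hides it, so I went by feel. The carrier moved freely from y ≈ -45.3 to -50.2 and met clear resistance at -45.0 (5.3 N) and milder resistance at -50.8 (4.4 N). That puts the notch near -47.8, and I stopped at -47.9.

**What disagreed:**
- Estimates of the ball's position ranged from -46.8 to -52.3, depending on camera and method; the final position lies between these.
- The free play was about ±2.3 mm, more than the roughly ±1 mm I expected from the notch size.
- The tool ended tilted about 1° about y and 0.3° sideways.

**Bystanders:** No unexpected forces showed up, and the bottles visible in the last pictures stood where they started. I did not re-measure every one.

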